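Slide the plywood angel into the empty slot stand

TASK

Take the plywood angel out of its low cradle and slide it, upright with its foot down, all the way down into the slot of the empty wooden stand, then let go of it. Either face may point forward. Leave the tree and the house standing in their own cradles.

Things in the scene. Friction and masses are not known exactly. Their poses are not given: they have to be found in the camera images.
- angel_center (a point): Centre of the loose plywood angel: 10 mm thick, 145 tall, foot 90 wide, round head, wings 100 across at 80-116 above the foot, dark heart on the skirt. x: through the thickness (pinch this way), y: width, z: to the head. Starts upright, foot 6 mm above the table, in a fixed cradle (13 mm groove, rails to 26 mm high); lifts straight out. Flat and 38+ mm wide 12 to 40 mm above centre: pinch there.
- open_stand: The empty one of two like fixed pale wood stands (the other holds an arch plaque). Origin: centre of underside, on the table; x across the slot, y along it, z up. 74 (x) by 140 (y) by 75 mm high. Slot 15 mm wide, floor at 10 mm, 124 mm long between end plates; above 50 mm it flares to 45 mm wide at 75. Angel fully home: its centre 82.5 mm above the origin.
- tree_center (a point): Centre of the loose plywood fir tree (84 mm wide, 137 mm tall, 10 mm thick, pointed tiers), upright in a cradle like the angel's; to be left there. Axes as the angel's.
- house_center (a point): Centre of the loose plywood house (86 mm wide, 129 mm tall, 10 mm thick, gable roof and chimney), upright in a cradle like the angel's; to be left there. Axes as the angel's.
Not all that is in view belongs to the job. What is shaped like the part that bears angel_center but orange or red is not meant.

How it is judged:
By the outcome, as a careful person would: the job done as asked, in the order asked, and still so for the second after the job is handed in, with the robot touching nothing.
It also fails if it takes over 48 s, if anything falls off the work surface, if the arm or the gripper's body presses on something with over 40 N, if the wrist force passes 120 N, or if a joint passes its speed limit or range.

ROBOT

A 7-joint arm with a two-finger parallel gripper is mounted at the origin on the work surface. World frame = base frame: x ahead of the robot, y to its left, z up, the work surface at z = 0. Lengths are in m, angles in degrees, forces in N, time in s.
With the tool pointing down it reaches from about 0.4 to 0.75 m from the base axis. Payload 19.5 kg.
Tool frame: the origin (TCP) lies at the very end of the fingers, on their centre line; the grasp point (between the pads) lies 19 mm behind it; z points along the fingers, y is the line along which they close (so a half turn about z gives the same grasp; the last joint's range is limited). The gripper opens to 85 mm and grips with 20 to 120 N. Pads are 22 mm wide; open, the fingers measure 114 mm over their backs; the gripper's body (76 mm by 85 mm) begins 54 mm behind the grasp point. The pads swing forward as they close: fully open they stand 13 mm farther back than shut.
Start: joints at [64.819, 40.479, -1.581, 85.061, 1.261, 54.483, -4.326], TCP at [0.223, -0.53, 0.231] pointing down, gripper open.
Joint ranges: [-155.06, 155.06], [-18.47, 123.98], [-90, 86.84], [0, 140.48], [-83.41, 263.41], [0, 116], [-161.91, 161.91]. Speed limits (degrees/s): [108.29, 108.29, 147.25, 147.25, 172.46, 172.46, 172.46].

INTERFACE

Orientations are given as [roll, pitch, yaw] about the fixed x, y, z axes, in that order (R = Rz(yaw) Ry(pitch) Rx(roll)).
In Python, from plant import * gives the robot as it stands.
- The arm moves only by the tool play_rows, never from a script. Its argument "deltas" is a list of rows, each a list of 2 entries, a list of its own where there are three numbers: the shift along the tool's x, y, z in mm, then the turn, a rotation vector about the tool's x, y, z in degrees. A call has 1 to 20 rows; each row is the pose to reach, as a shift and turn from the pose commanded when the call began, along the tool's axes at that moment; what a row does not reach only later rows make up. A row lasts 1/8 s, in which the tool goes at most 62.5 mm and 10.7 degrees, less where a joint would pass 70% of its speed; a pose out of reach is approached as far as the arm can. A call with a gripper value outside its range is refused whole. "hand" is the opening, from 0 (shut) to 1 (fully open), set as the call begins (left out, the last holds). The fingers move at their own pace and stop on an object; "grip_force" is the grip in N (left out, the last holds). Time passes only in rows, so rows that repeat a pose let the fingers close. It gives the time, the measured TCP pose, the force, the opening and the grip force at its end, in the units of the state.
- observe(): the state, without advancing time (a new reading comes with each control period).
- get_image(name): name is "scene" or "top" or "wrist"; returns the picture (384x512x3 uint8, red, green, blue); there is no depth.
- camera_model(name): a dict with "fx", "fy", "cx", "cy" (pixels), "distortion" ([k1, k2, p1, p2, k3] as OpenCV has them; the pictures are not rectified), "cam_to_world" (4x4, takes a point from camera to world coordinates). Camera axes: x right, y up, looking along -z (the intrinsics and any distortion apply to the point x, -y, -z); pixel columns grow to the right and rows downward; lengths in m; the calibration is good to about 2 mm. A picture is of the moment at which its call begins: read the wrist's pose just before it. camera_model takes no time and is no camera call; for the wrist camera it gives the pose at the moment of the call.
- hand_in(): hands the job in; it is judged then, once.
The state is a dict: "t": time; "qpos": joint angles; "qvel": joint speeds; "effort": joint torques, N m; "tool_pos": TCP position; "eef_rot": TCP orientation; "wrist_force": force on the tool from outside, world axes, zero at the start; "ft_torque": the same for the moment, N m; "opening": finger opening in m; "finger_force": force on a finger pad.
Only numpy, scipy, OpenCV 4.12 (cv2) and the standard library are available. Lean on these libraries where they do the work, as an engineer would, in place of code of your own. Each camera call takes 0.05 s, during which the arm holds its last target. There are 200 camera calls.

## Working session

There is one attempt and no reset: what is moved stays moved. The work goes in short steps, Python scripts to look and compute and a tool call to move; the robot and the scene stay as the last step left them, time stands still between calls to the robot, and variables do not carry over. Pictures are saved under pics/ and viewed, at most 10 in all, crops included, and the job is handed in when it is done.

Besides the shell and the picture viewer there is one more tool, called after ">>>" as name(argument=value, ...) on one line, values as JSON. play_rows: Moves the arm, as the interface text tells. Its arguments: {"type":"object","properties":{"deltas":{"type":"array","items":{"type":"array"}},"hand":{"type":"number"},"grip_force":{"type":"number"}},"required":["deltas"]}

```bash
mkdir -p pics
python3 - <<'E'
from plant import *
import cv2,numpy as np
for n in("scene","top"):
    im=get_image(n); cv2.imwrite(f"pics/{n}0.png",im[:,:,::-1]); c=camera_model(n); print(n,c["fx"],c["cx"],c["cy"],c["distortion"],np.round(c["cam_to_world"],3).tolist())
o=observe();print(o["t"],o["tool_pos"],o["eef_rot"],o["wrist_force"])
E
```

```text
scene 417.2035125798839 247.99542443200622 195.7729567679381 [-0.09651083  0.          0.          0.          0.        ] [[0.687, -0.609, 0.396, 1.022], [0.727, 0.572, -0.38, -0.458], [0.006, 0.549, 0.836, 1.05], [0.0, 0.0, 0.0, 1.0]]
top 371.93293241251723 256.0123997331659 195.89734985630946 [-0.05000824  0.          0.          0.          0.        ] [[0.062, 0.977, -0.206, 0.338], [-0.998, 0.061, -0.014, -0.036], [-0.001, 0.206, 0.979, 1.134], [0.0, 0.0, 0.0, 1.0]]
0.1 [ 0.22263094 -0.52988593  0.23089033] [-1.79943962e+02  3.02539838e-03  2.27910776e+01] [ 0.04805183 -0.41002141 -0.16408282]
```

View pics/scene0.png

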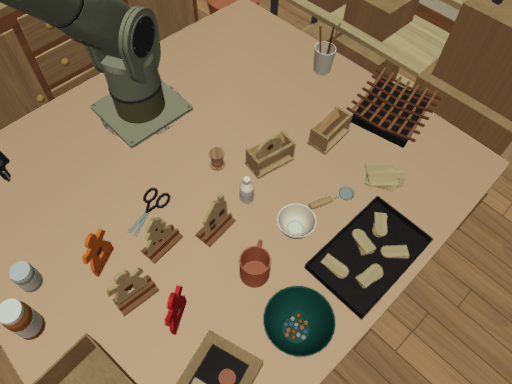

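View pics/top0.png

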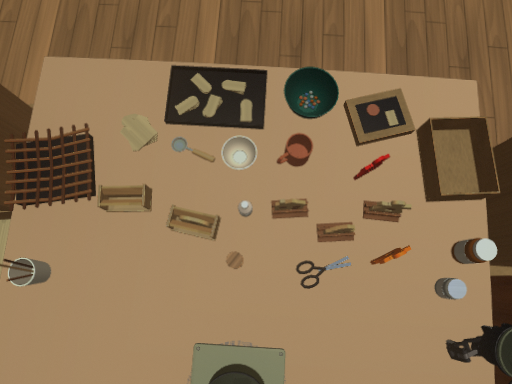

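The scene image shows three plywood figures in cradles at about (160,238), (213,220) and (130,288), plus orange (97,250) and red (175,308) decoys. The stands are at (270,153), which holds a plaque, and (330,130), which looks empty. In the top image the figures are at (336,231), (290,207) and (383,211), and the empty stand is at (124,198). I'll enlarge to see which figure is the angel.

Run:
```python
import cv2,numpy as np
a=cv2.imread("pics/scene0.png")[180:330,75:245]; b=cv2.imread("pics/top0.png")
c1=cv2.resize(a,(510,450),interpolation=cv2.INTER_CUBIC)
c2=cv2.imread("pics/scene0.png")[95:180,240:360]; c2=cv2.resize(c2,None,fx=2.4,fy=2.4,interpolation=cv2.INTER_CUBIC)
o=np.zeros((450,800,3),np.uint8);o[:,:510]=c1;o[:c2.shape[0],510:510+c2.shape[1]]=c2
cv2.imwrite("pics/crop1.png",o)
t1=cv2.resize(b[180:260,260:420],(800,400),interpolation=cv2.INTER_CUBIC)
t2=cv2.resize(b[170:210,90:170],(400,200),interpolation=cv2.INTER_CUBIC)
o=np.zeros((600,800,3),np.uint8);o[:400]=t1;o[400:,:400]=t2
cv2.imwrite("pics/crop2.png",o)
```

```text
(no output)
```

View pics/crop1.png

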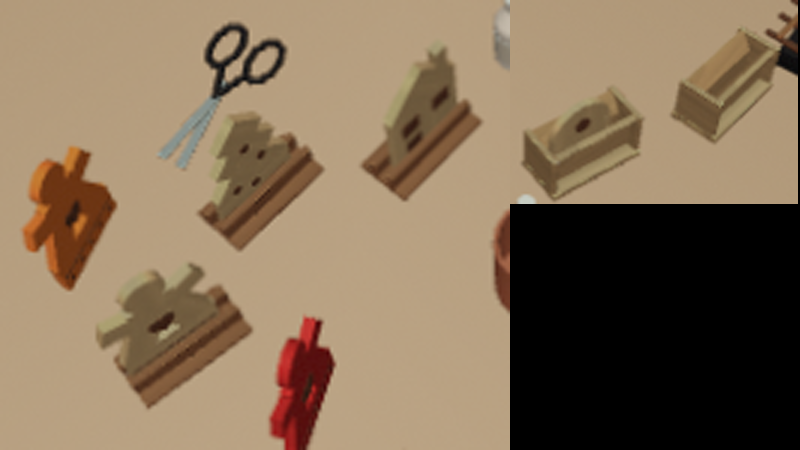

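View pics/crop2.png

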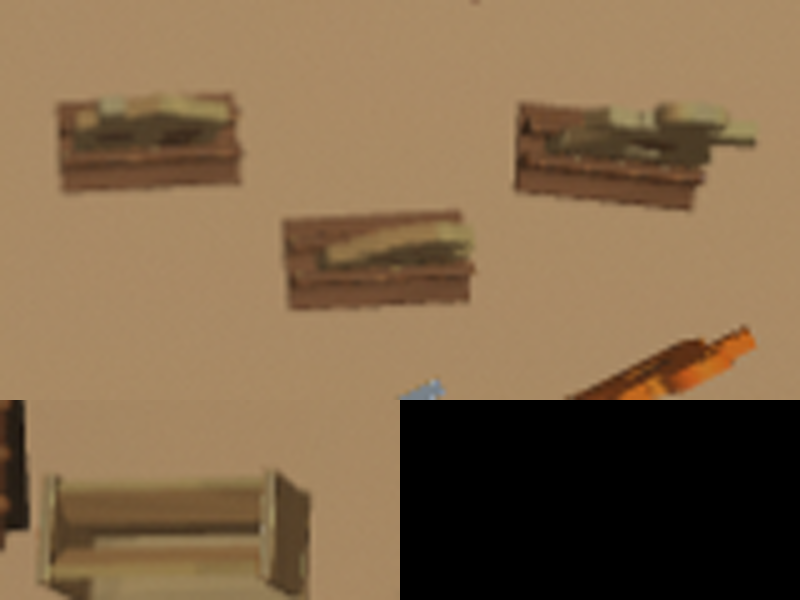

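The angel is the figure with a round head, wings and dark heart, at scene (130,288) / top (383,211). The one at (160,238) is the tree, and (213,220) is the house. The orange and red angels are decoys. The empty stand is at scene (330,130) / top (122,196), since the other stand holds the arch plaque.

```bash
cat > h.py <<'E'
from plant import *
import cv2,numpy as np
from scipy.spatial.transform import Rotation as R
def ray(c,px):
    K=np.array([[c["fx"],0,c["cx"]],[0,c["fy"],c["cy"]],[0,0,1]])
    u=cv2.undistortPoints(np.array(px,float).reshape(-1,1,2),K,np.array(c["distortion"])).reshape(-1,2)
    T=np.array(c["cam_to_world"]); d=np.c_[u[:,0],-u[:,1],-np.ones(len(u))]@T[:3,:3].T
    return T[:3,3],d
def atz(c,px,z):
    o,d=ray(c,px); z=np.broadcast_to(z,len(d)); return o+d*((z-o[2])/d[:,2])[:,None]
def proj(c,P):
    T=np.linalg.inv(np.array(c["cam_to_world"])); q=np.asarray(P)@T[:3,:3].T+T[:3,3]; q=q*[1,-1,-1]
    K=np.array([[c["fx"],0,c["cx"]],[0,c["fy"],c["cy"]],[0,0,1]])
    return cv2.projectPoints(q,np.zeros(3),np.zeros(3),K,np.array(c["distortion"]))[0].reshape(-1,2)
def goto(pos,yaw,rp=(180,0)):
    "delta in tool axes from present pose"
    o=observe(); r0=R.from_euler("xyz",o["eef_rot"],degrees=True); r1=R.from_euler("xyz",[*rp,yaw],degrees=True)
    return np.round(r0.inv().apply(np.array(pos)-o["tool_pos"])*1000,1),np.round((r0.inv()*r1).as_rotvec(degrees=True),1)
E
python3 - <<'E'
from h import *
c=camera_model("top")
f=lambda L,o:np.array(L)/5+o
s=atz(c,f([(47,75),(40,183),(277,70),(270,183)],(90,170)),.075)
print("stand",s.round(3).tolist(),s.mean(0).round(3),np.linalg.norm(s[0]-s[2]),np.linalg.norm(s[0]-s[1]))
r=atz(c,f([(520,162),(705,180),(520,104),(703,120)],(260,180)),.026); print("rails",r.round(3).tolist(),r.mean(0))
w=atz(c,f([(628,117),(735,130)],(260,180)),.122); hd=atz(c,f([(692,110)],(260,180)),.151); print("wing",w.round(3),"head",hd)
for n,px,z in(("tree",(336,231),.08),("house",(290,207),.08)): print(n,atz(c,[px],z))
sc=camera_model("scene"); print("head in scene", atz(sc,[(75+140/3,180+282/3)],.145), atz(sc,[(330,120)],.075))
E
```

```text
stand [[0.565, 0.444, 0.075], [0.5, 0.438, 0.075], [0.577, 0.307, 0.075], [0.509, 0.303, 0.075]] [0.538 0.373 0.075] 0.1374576815752621 0.06491018907189486
rails [[0.541, -0.349, 0.026], [0.536, -0.462, 0.026], [0.577, -0.349, 0.026], [0.573, -0.462, 0.026]] [ 0.55675913 -0.40574082  0.026     ]
wing [[ 0.552 -0.383  0.122]
 [ 0.549 -0.443  0.122]] head [[ 0.55213436 -0.40788667  0.151     ]]
tree [[ 0.47216769 -0.25419463  0.08      ]]
house [[ 0.53343882 -0.12024445  0.08      ]]
head in scene [[ 0.551135 -0.411357  0.145   ]] [[0.52991943 0.37621348 0.075     ]]
```

```bash
python3 -c "
from h import *
print(goto([.552,-.408,.27],88))"
```

```text
(array([350.9,  15.2, -39.1]), array([ -0.1,  -0. , -65.2]))
```

>>> play_rows(deltas=[[[15, 0, -20], [0, 0, -4]], [[50, 2, -39], [0, 0, -10]], [[90, 4, -39], [0, 0, -18]], [[135, 6, -39], [0, 0, -26]], [[180, 8, -39], [0, 0, -34]], [[225, 10, -39], [0, 0, -42]], [[265, 12, -39], [0, 0, -50]], [[300, 13, -39], [0, 0, -57]], [[330, 14, -39], [0, 0, -62]], [[345, 15, -39], [0, 0, -65]], [[351, 15, -39], [0, 0, -65]], [[351, 15, -39], [0, 0, -65]], [[351, 15, -39], [0, 0, -65]]], hand=1)

```text
t: 1.72
tool_pos: [0.5515, -0.4085, 0.2704]
eef_rot: [-180.0, 0.0, 87.7]
wrist_force: [0.2, -0.4, -0.2]
opening: 0.0852
finger_force: 0.0
```

Run:
```python
from h import *
import json
o=observe();c=camera_model("wrist");im=get_image("wrist");cv2.imwrite("pics/w1.png",im[:,:,::-1])
json.dump({k:np.array(v).tolist() for k,v in c.items()},open("w1.json","w"))
print(o["t"],o["tool_pos"],o["eef_rot"],o["qpos"])
h=np.array([.552,-.408,0]);
for z in(.026,.122,.151):print(z,proj(c,[h+[0,y,z] for y in(-.05,0,.05)]).round().tolist())
```

```text
1.725 [ 0.55150026 -0.40846432  0.27042248] [-1.79985811e+02  1.53235336e-02  8.77046389e+01] [ 39.46808567  50.9911521  -16.92957267  51.79214338  13.35799539
  78.77358987  23.67837993]
0.026 [[258.0, 190.0], [257.0, 150.0], [255.0, 108.0]]
0.122 [[259.0, 221.0], [257.0, 171.0], [254.0, 115.0]]
0.151 [[259.0, 234.0], [257.0, 179.0], [254.0, 119.0]]
```

View pics/w1.png

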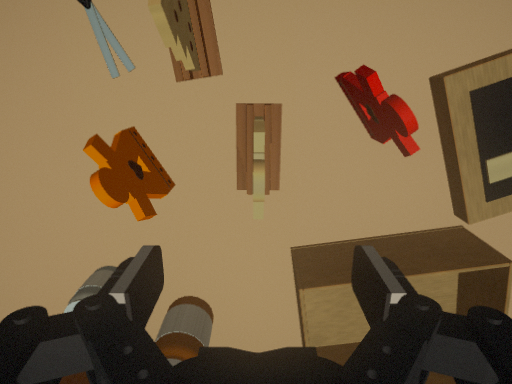

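The wrist image shows the angel edge-on at column ≈259, rows 117–220, in its cradle (237–282). The tree is at top left, and the orange and red decoys are to either side. I'll refine the edges numerically.

Run:
```python
from h import *
import json
c=json.load(open("w1.json"));im=cv2.imread("pics/w1.png").astype(int);g=im.sum(2)/3
for r in(120,130,140,170,200,210,216,222):print(r,g[r,228:292].astype(int).tolist() if r in(130,170,210) else "")
print(g[108:124,259].astype(int),g[212:226,258].astype(int))
print(atz(c,[(237,150),(282,150),(237,110),(237,185)],.026).round(4).tolist())
print(atz(c,[(253,205),(265,205),(259,120),(258.5,220)],.122).round(4).tolist(), atz(c,[(253,175),(265,175)],.151).round(4).tolist())
```

```text
120 
130 [135, 135, 135, 136, 134, 134, 134, 128, 105, 83, 86, 88, 85, 84, 81, 82, 80, 74, 64, 83, 81, 83, 83, 80, 76, 74, 86, 90, 90, 93, 93, 93, 92, 91, 91, 90, 89, 86, 82, 79, 85, 77, 76, 73, 84, 85, 86, 85, 85, 83, 79, 84, 92, 114, 134, 134, 134, 135, 134, 135, 134, 134, 135, 134]
140 
170 [135, 134, 135, 135, 135, 134, 136, 131, 113, 80, 81, 83, 82, 79, 80, 79, 81, 80, 70, 86, 86, 87, 87, 80, 84, 104, 127, 124, 124, 124, 124, 125, 125, 127, 122, 127, 116, 90, 89, 89, 87, 82, 83, 91, 92, 91, 89, 91, 87, 85, 84, 96, 120, 135, 135, 133, 134, 135, 135, 136, 134, 137, 136, 134]
200 
210 [136, 135, 135, 135, 134, 137, 136, 135, 134, 134, 133, 136, 133, 134, 134, 135, 135, 134, 135, 133, 136, 134, 135, 135, 135, 135, 135, 136, 135, 135, 137, 136, 134, 136, 135, 134, 134, 135, 135, 135, 134, 133, 135, 134, 133, 136, 134, 134, 135, 134, 135, 134, 132, 136, 134, 135, 136, 135, 135, 134, 135, 136, 134, 134]
216 
222 
[79 84 84 86 82 83 85 85 74 71 69 86 98 89 84 88] [136 138 136 136 135 136 137 137 135 136 135 134 134 134]
[[0.5283, -0.4067, 0.026], [0.5822, -0.4088, 0.026], [0.531, -0.3598, 0.026], [0.5258, -0.4505, 0.026]]
[[0.5471, -0.4416, 0.122], [0.5585, -0.442, 0.122], [0.5558, -0.3623, 0.122], [0.5517, -0.4572, 0.122]] [[0.5491, -0.4041, 0.151], [0.559, -0.4045, 0.151]]
```

>>> play_rows(deltas=[[[0, 1, 15], [0, 0, 0]], [[0, 2, 45], [0, 0, 0]], [[0, 2, 80], [0, 0, 0]], [[0, 2, 110], [0, 0, 0]], [[0, 2, 135], [0, 0, 0]], [[0, 2, 155], [0, 0, 0]], [[0, 2, 170], [0, 0, 0]], [[0, 2, 180], [0, 0, 0]], [[0, 2, 184], [0, 0, 0]], [[0, 2, 184], [0, 0, 0]], [[0, 2, 184], [0, 0, 0]]], hand=1)

```text
t: 3.15
tool_pos: [0.5543, -0.4082, 0.0868]
eef_rot: [180.0, 0.0, 87.8]
wrist_force: [-0.4, -1.0, -0.5]
opening: 0.0856
finger_force: 0.0
```

>>> play_rows(deltas=[[[0, 0, 0], [0, 0, 0]], [[0, 0, 0], [0, 0, 0]], [[0, 0, 0], [0, 0, 0]], [[0, 0, 0], [0, 0, 0]], [[0, 0, 0], [0, 0, 0]], [[0, 0, 0], [0, 0, 0]], [[0, 0, 0], [0, 0, 0]], [[0, 0, 0], [0, 0, 0]], [[0, 0, 0], [0, 0, 0]], [[0, 0, 0], [0, 0, 0]]], hand=0, grip_force=45)

```text
t: 4.4
tool_pos: [0.5541, -0.408, 0.0863]
eef_rot: [-180.0, -0.0, 87.8]
wrist_force: [-2.6, 0.3, 3.3]
opening: 0.009
finger_force: 45.9
```

>>> play_rows(deltas=[[[0, 0, -4], [0, 0, 0]], [[0, 0, -12], [0, 0, 0]], [[0, 0, -25], [0, 0, 0]], [[0, 0, -45], [0, 0, 0]], [[0, 0, -75], [0, 0, 0]], [[0, 0, -110], [0, 0, 0]], [[0, 0, -145], [0, 0, 0]], [[0, 0, -175], [0, 0, 0]], [[0, 0, -200], [0, 0, 0]], [[0, 0, -213], [0, 0, 0]], [[0, 0, -220], [0, 0, 0]], [[0, 0, -220], [0, 0, 0]], [[0, 0, -220], [0, 0, 0]]])

```text
t: 6.02
tool_pos: [0.554, -0.4079, 0.3058]
eef_rot: [-180.0, -0.0, 87.8]
wrist_force: [0.4, 0.2, -2.0]
opening: 0.01
finger_force: 45.3
```

Run:
```python
from h import *
im=get_image("wrist");s=get_image("scene")
o=np.zeros((384,792,3),np.uint8);o[:,:512]=im[:,:,::-1];o[:,512:]=s[:,40:320,::-1]
cv2.imwrite("pics/l1.png",o)
print(observe()["wrist_force"],goto([.5365,.373,.306],94.4))
```

```text
[-0.20459421 -0.99063135  0.13696152] (array([ 7.797e+02, -4.760e+01,  2.000e-01]), array([-0. , -0. , -6.6]))
```

View pics/l1.png

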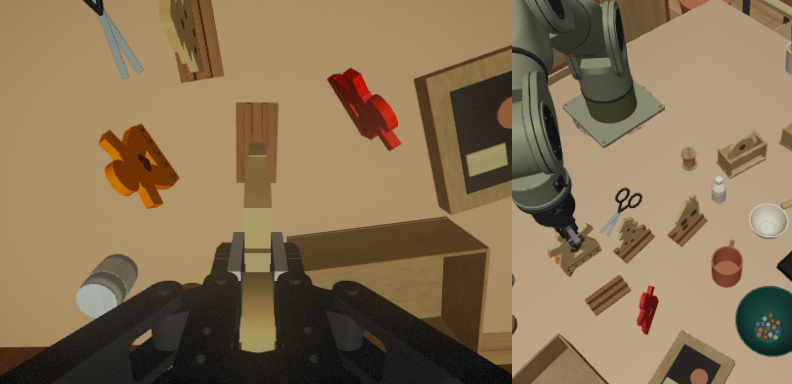

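The angel is firmly held, upright, between the pads (cols 245–275). Its cradle is empty, and the tree and house are untouched. Next I'll move to 70 mm short of the stand for a near look.

>>> play_rows(deltas=[[[10, 0, 0], [0, 0, 0]], [[30, -1, 0], [0, 0, 0]], [[65, -3, 0], [0, 0, -0.5]], [[105, -6, 0], [0, 0, -1]], [[150, -9, 0], [0, 0, -1.5]], [[195, -12, 0], [0, 0, -2]], [[240, -15, 0], [0, 0, -2.5]], [[285, -18, 0], [0, 0, -3]], [[330, -21, 0], [0, 0, -3.5]], [[375, -24, 0], [0, 0, -4]], [[420, -27, 0], [0, 0, -4.5]], [[465, -30, 0], [0, 0, -5]], [[510, -33, 0], [0, 0, -5.5]], [[555, -36, 0], [0, 0, -6]], [[600, -39, 0], [0, 0, -6.6]], [[640, -41, 0], [0, 0, -6.6]], [[675, -42, 0], [0, 0, -6.6]], [[698, -43, 0], [0, 0, -6.6]], [[710, -43, 0], [0, 0, -6.6]], [[710, -43, 0], [0, 0, -6.6]]])

```text
t: 8.62
tool_pos: [0.5382, 0.3033, 0.3062]
eef_rot: [-180.0, -0.0, 94.4]
wrist_force: [0.2, -0.8, -1.7]
opening: 0.0095
finger_force: 45.2
```

>>> play_rows(deltas=[[[0, 0, 0], [0, 0, 0]], [[0, 0, 0], [0, 0, 0]]])

```text
t: 8.88
tool_pos: [0.5388, 0.3023, 0.3065]
eef_rot: [180.0, 0.0, 94.3]
wrist_force: [0.6, -0.1, -1.0]
opening: 0.0094
finger_force: 45.2
```

Run:
```python
from h import *
import json
o=observe();c=camera_model("wrist");im=get_image("wrist");cv2.imwrite("pics/w2.png",im[:,:,::-1])
cv2.imwrite("pics/w2b.png",cv2.resize(im[0:200,140:380,::-1],None,fx=3,fy=3,interpolation=cv2.INTER_CUBIC))
json.dump({k:np.array(v).tolist() for k,v in c.items()},open("w2.json","w"))
print(o["t"],o["tool_pos"],o["eef_rot"],o["opening"])
```

```text
8.875 [0.53879611 0.30226116 0.30649674] [1.79985924e+02 8.81071247e-03 9.43315427e+01] 0.009442117121310076
```

View pics/w2b.png

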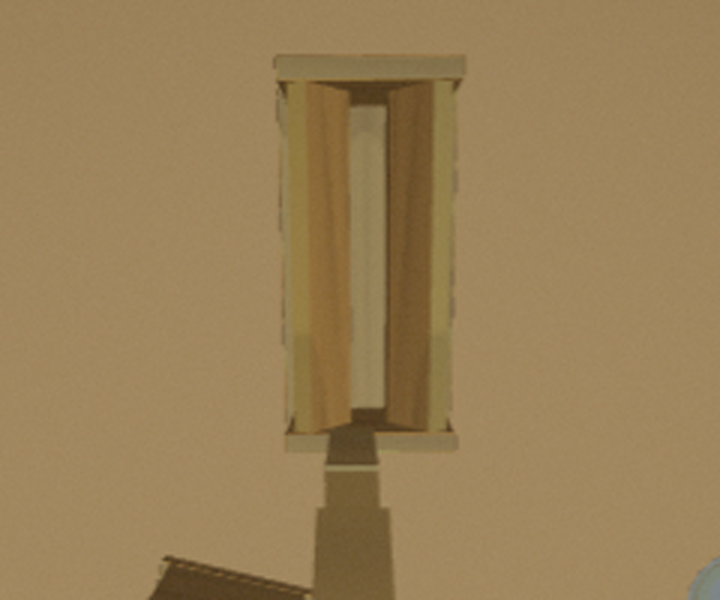

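Crop (offset 140, scale 3): the empty stand has its slot edges at cols 350/387, rows 95–420. The end plates are at rows 55–80 (cols 275–466) and 433–450 (cols 286–459). The held angel's foot edge is at about (353,425).

Run:
```python
from h import *
import json
c=json.load(open("w2.json"));f=lambda L:np.array(L)/3.+[140,0]
sl=atz(c,f([(350,105),(387,105),(351,415),(386,415)]),.05);print("slot",sl.round(4).tolist(),"mid",(sl[:2].mean(0)).round(4),(sl[2:].mean(0)).round(4))
pl=atz(c,f([(275,57),(466,57),(286,450),(459,450)]),.075);print("plates",pl.round(4).tolist(),pl.mean(0))
fl=atz(c,f([(351,105),(386,105),(351,407),(384,407)]),.010);print("floor",fl.round(4).tolist())
rm=atz(c,f([(308,85),(433,85),(314,430),(428,430)]),.075);print("rim",rm.round(4).tolist(),rm.mean(0))
o=np.array([.5388,.3023,.3065]);r=R.from_euler("xyz",[180,0,94.33],degrees=True)
print("foot px",((proj(c,o+r.apply([[.045,-.005,.0803],[.045,.005,.0803],[.045,-.005,0.06],[.045,.005,0.06],[.05,-.005,-.006],[.05,.005,-.006]]))-[140,0])*3).round())
```

```text
slot [[0.5295, 0.4312, 0.05], [0.5433, 0.4322, 0.05], [0.5386, 0.3152, 0.05], [0.5529, 0.3163, 0.05]] mid [0.5364 0.4317 0.05  ] [0.5458 0.3157 0.05  ]
plates [[0.5027, 0.4412, 0.075], [0.5686, 0.4463, 0.075], [0.5143, 0.3038, 0.075], [0.581, 0.3088, 0.075]] [0.5416454  0.37500855 0.075     ]
floor [[0.5295, 0.4365, 0.01], [0.5438, 0.4376, 0.01], [0.5389, 0.3125, 0.01], [0.5536, 0.3136, 0.01]]
rim [[0.5146, 0.4332, 0.075], [0.5581, 0.4365, 0.075], [0.5246, 0.3123, 0.075], [0.5683, 0.3156, 0.075]] [0.54139656 0.37441322 0.075     ]
foot px [[326. 397.]
 [370. 397.]
 [324. 411.]
 [372. 411.]
 [311. 447.]
 [382. 447.]]
```

>>> play_rows(deltas=[[[10, 1, 0], [0, 0, -0.4]], [[30, 3, 0], [0, 0, -0.4]], [[50, 5, 0], [0, 0, -0.4]], [[67, 7, 0], [0, 0, -0.4]], [[75, 7, 10], [0, 0, -0.4]], [[75, 7, 30], [0, 0, -0.4]], [[75, 7, 55], [0, 0, -0.4]], [[75, 7, 80], [0, 0, -0.4]], [[75, 7, 105], [0, 0, -0.4]], [[75, 7, 125], [0, 0, -0.4]], [[75, 7, 140], [0, 0, -0.4]], [[75, 7, 148], [0, 0, -0.4]], [[75, 7, 151], [0, 0, -0.4]], [[75, 7, 151], [0, 0, -0.4]], [[75, 7, 151], [0, 0, -0.4]]])

```text
t: 10.8
tool_pos: [0.5399, 0.3786, 0.1559]
eef_rot: [180.0, -0.0, 94.8]
wrist_force: [0.1, -1.1, -0.7]
opening: 0.0095
finger_force: 45.3
```

Run:
```python
from h import *
o=observe();c=camera_model("wrist");im=get_image("wrist");cv2.imwrite("pics/w3.png",im[:,:,::-1])
s=get_image("scene")
q=np.zeros((600,800,3),np.uint8)
q[:,:500]=cv2.resize(im[0:240,156:356,::-1],(500,600),interpolation=cv2.INTER_CUBIC)
q[:300,500:]=cv2.resize(s[40:190,260:410,::-1],(300,300),interpolation=cv2.INTER_CUBIC)
cv2.imwrite("pics/w3b.png",q)
print(o["t"],o["tool_pos"],o["eef_rot"],o["wrist_force"])
```

```text
10.8 [0.53994235 0.3785587  0.15585202] [ 1.79965542e+02 -2.87028047e-02  9.47853496e+01] [ 0.06432737 -1.1418335  -0.65785453]
```

View pics/w3b.png

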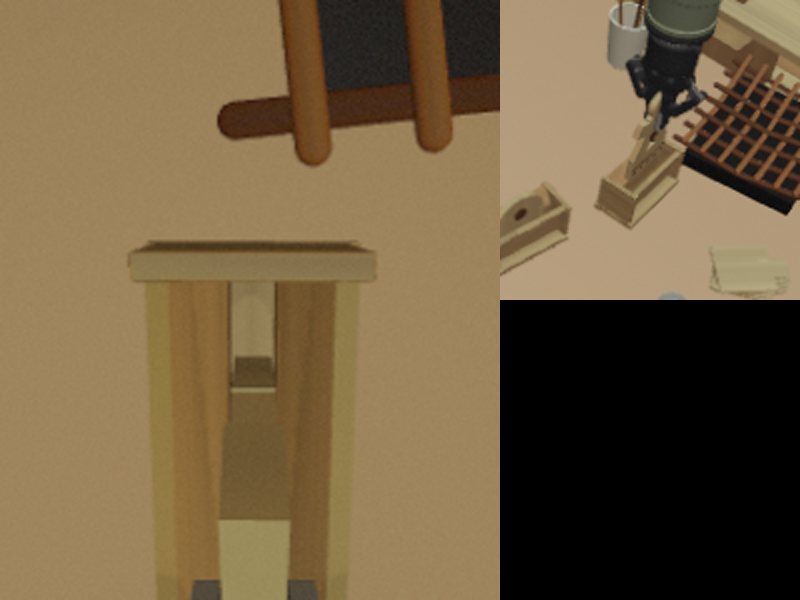

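The angel's foot (cols 231–275) is centred on the slot (230–277) and clear of the end plate. Now lowering.

>>> play_rows(deltas=[[[0, 0, 5], [0, 0, 0]], [[0, 0, 12], [0, 0, 0]], [[0, 0, 19], [0, 0, 0]], [[0, 0, 26], [0, 0, 0]], [[0, 0, 32], [0, 0, 0]], [[0, 0, 38], [0, 0, 0]], [[0, 0, 43], [0, 0, 0]], [[0, 0, 48], [0, 0, 0]], [[0, 0, 52], [0, 0, 0]], [[0, 0, 56], [0, 0, 0]], [[0, 0, 59], [0, 0, 0]], [[0, 0, 61], [0, 0, 0]], [[0, 0, 61], [0, 0, 0]]])

```text
t: 12.52
tool_pos: [0.5398, 0.3784, 0.0943]
eef_rot: [-180.0, -0.0, 94.8]
wrist_force: [0.1, 0.0, -0.7]
opening: 0.0096
finger_force: 45.3
```

>>> play_rows(deltas=[[[0, 0, 1], [0, 0, 0]], [[0, 0, 2], [0, 0, 0]], [[0, 0, 3], [0, 0, 0]], [[0, 0, 4], [0, 0, 0]], [[0, 0, 4], [0, 0, 0]], [[0, 0, 4], [0, 0, 0]]])

```text
t: 13.28
tool_pos: [0.5398, 0.3784, 0.0904]
eef_rot: [-180.0, -0.0, 94.8]
wrist_force: [0.4, 0.1, -0.2]
opening: 0.0091
finger_force: 45.3
```

>>> play_rows(deltas=[[[0, 0, 0.5], [0, 0, 0]], [[0, 0, 1], [0, 0, 0]], [[0, 0, 1], [0, 0, 0]]])

```text
t: 13.65
tool_pos: [0.5399, 0.3785, 0.0903]
eef_rot: [180.0, -0.0, 94.8]
wrist_force: [-2.6, -2.4, 13.7]
opening: 0.0094
finger_force: 47.4
```

Foot contact on the slot floor (14 N). Releasing.

>>> play_rows(deltas=[[[0, 0, -0.5], [0, 0, 0]], [[0, 0, -0.5], [0, 0, 0]], [[0, 0, -0.5], [0, 0, 0]], [[0, 0, -0.5], [0, 0, 0]], [[0, 0, -0.5], [0, 0, 0]], [[0, 0, -0.5], [0, 0, 0]]], hand=0.7)

```text
t: 14.4
tool_pos: [0.5398, 0.3785, 0.0898]
eef_rot: [-180.0, -0.0, 94.8]
wrist_force: [-0.2, -0.1, 0.5]
opening: 0.0596
finger_force: 0.0
```

>>> play_rows(deltas=[[[0, 0, -5], [0, 0, 0]], [[0, 0, -15], [0, 0, 0]], [[0, 0, -30], [0, 0, 0]], [[0, 0, -50], [0, 0, 0]], [[0, 0, -80], [0, 0, 0]], [[0, 0, -110], [0, 0, 0]], [[0, 0, -140], [0, 0, 0]], [[0, 0, -165], [0, 0, 0]], [[0, 0, -180], [0, 0, 0]], [[-30, 0, -185], [0, 0, 0]], [[-70, 0, -185], [0, 0, 0]], [[-90, 0, -185], [0, 0, 0]], [[-100, 0, -185], [0, 0, 0]], [[-100, 0, -185], [0, 0, 0]]])

```text
t: 16.15
tool_pos: [0.5481, 0.2791, 0.2751]
eef_rot: [-180.0, -0.0, 94.8]
wrist_force: [1.0, -0.1, -0.3]
opening: 0.0598
finger_force: 0.0
```

Run:
```python
from h import *
s=get_image("scene")[:,:,::-1];im=get_image("wrist")[:,:,::-1]
q=np.zeros((600,800,3),np.uint8)
q[:300,:400]=cv2.resize(im,(400,300),interpolation=cv2.INTER_AREA)
q[:300,400:]=cv2.resize(s[70:190,230:390],(400,300),interpolation=cv2.INTER_CUBIC)
q[300:,:400]=cv2.resize(s[180:330,60:260],(400,300),interpolation=cv2.INTER_CUBIC)
cv2.imwrite("pics/end.png",q);print(observe()["t"])
```

```text
16.25
```

View pics/end.png

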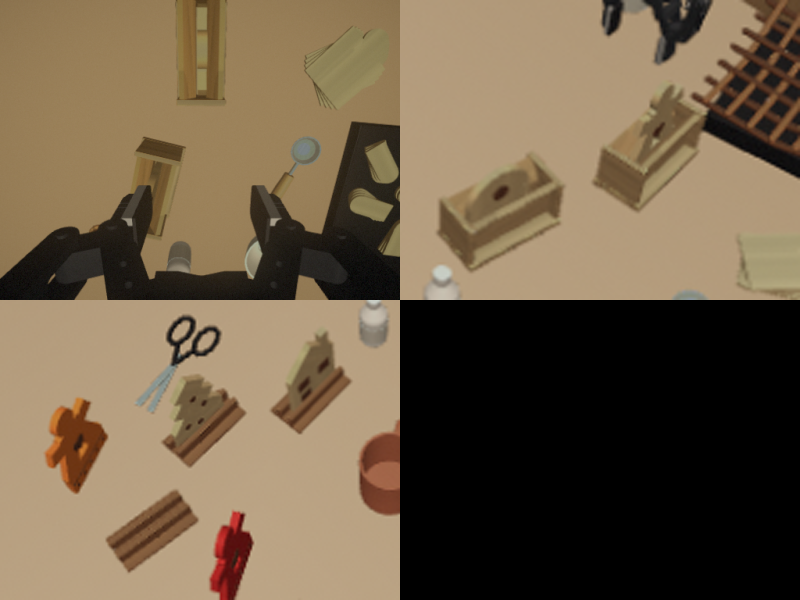

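The angel stands upright and fully down in the empty stand (right panel, 655,130). The tree and house are still in their cradles, and the gripper is clear.

```bash
python3 -c "
from plant import *
print(hand_in())"
```

```text
the job is handed in; nothing more can be done
None
```

The angel is upright and fully seated in the empty stand's slot and released, the tree and house are untouched in their cradles, and the job was handed in at about 16 s of the 48 s limit.

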